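# Cure a glued spectacle frame in the bench curing box

### The job

Slide the tray with the glued spectacle frame fully home into the curing box until it rests against the back wall, then push the door shut past its roller catch until it snaps and stays shut by itself with nothing touching it. Leave it shut, hands off, for three seconds while the glue cures, then pull the door through the catch and leave it standing wide open with the tray still home. Work gently: never force the door or ram the tray, and leave the other things on the bench where they are.

Things in the scene. Friction and masses are not known exactly. Their poses are not given: they have to be found in the camera images.
- box: Low grey metal curing box fixed to the bench, 118 deep x 200 wide x 115 high mm, front open, no floor. Origin on the bench, mid front opening; x points into the box, y to its left, z up. Walls 10 mm (180 mm inside); the back wall's inner face is at x = 107 mm. The roof covers only x = 60 to 118 mm: the front 60 mm is open above, so fingers can follow the tray in from above.
- door (a joint): Angle of the aluminium door (rad) on its upright hinge at the box's left front corner. About 0 shut; it grows as the door swings towards the robot and then left, 1.95 at most. Panel 200 wide x 12 thick mm, z = 3 to 110 mm, inner face on the hinge line. Slight friction: it stays where it is left, away from the catch. Fully shut reads anywhere from -0.015 to +0.1: the stop differs from box to box.
- door_nose (a point): Steel nose on the door's inner face near the free edge, 178 mm from the hinge, 10 mm behind the inner face, z = 85 mm. It passes a spring roller on the right wall, taking 5 to 11 N at the pull, either way. Past the crest, 4 mm before fully shut, the roller draws the door to a rubber stop and holds it; short of it, it pushes it open. Both are set together anywhere in 20 mm of depth, unmeasured: feel for resistance, snap, stop.
- door_pull (a point): Grip point on the door's pull, an upright round steel bar 12 mm thick, 165 mm from the hinge along the door, its axis 45 mm in front of the outer face. The bar runs from z = 28 to 105 mm; its bracket to the door is at z = 32 to 54 mm only, above that the bar is free all round. The point is on the bar's axis at z = 90 mm and moves with the door. 
- buffer (a joint): How far the small rubber buffer that stops the door is squeezed (m, 0 = free). It sits behind the door's free edge on the right wall, z = 34 to 60 mm, and gives 1 mm for every 10 N. The snapped-in roller alone squeezes it by 0.3 to 0.6 mm (over 0.1 mm with the door left alone means that it has snapped shut); each newton of push adds to that. More than 1.8 mm (18 N) is forcing the door.
- door_hinge (a point): Point on the door's hinge axis at z = 90 mm (box frame x = 0, y = +100 mm).
- tray: Wooden tray 100 deep x 150 wide mm, walls 25 mm high, 0.3 to 0.6 kg, with a black spectacle frame in it; stands on the bench, partly in the mouth of the box. Origin at the centre of its underside, x axis to its rear wall (into the box), z up. Fully home the rear wall touches the box's back wall, origin at box-frame x = 57 mm (under 52 mm is not home). 15 mm of play to either side.
- tray_fin (a point): Grip point on the tray's upright flat metal fin, 10 mm thick (tray y), 20 mm long (tray x), its top at z = 103 mm. The point is on its middle line at z = 90 mm, 27 mm in front of the tray's origin. The fin is fixed to the tray.
- spare_frame: Bystander: a spare grey spectacle frame standing folded, 136 mm wide; origin under its front.
- screwdriver: Bystander: a screwdriver lying on the bench.
- glue_bottle: Bystander: white bottle, 40 mm thick and 110 mm high; origin under its centre.
- screw_jar: Bystander: jar, 60 mm thick and 60 mm high; origin under its centre.
- hinge_bin: Bystander: cardboard bin 90 x 120 x 40 mm; origin under its centre.
- temple: Bystander: a loose black spectacle temple about 140 mm long, lying on the bench.
- sanding_block: Bystander: cork block 90 x 50 x 30 mm; origin under its centre.
Mind the look-alikes: they are no part of the job. Several things have the shape of the tray; the one meant has the colours described above.

How it is judged:
On the way, in this order (a step that is already met when the one before it is completed fails the run):
1. the tray is fully home on the bench in the box, with the door not yet shut (x of tray in the frame of box above 0.052 m and height (world z) of tray below 0.006 m and angle between tray's own z axis and vertical below 0.05 rad and value of joint door above 0.3 rad), for 0.2 s.
2. the door stays shut in its catch, held against its buffer, for 2.5 s, untouched by the robot, with the tray home (x of tray in the frame of box above 0.052 m and height (world z) of tray below 0.006 m and angle between tray's own z axis and vertical below 0.05 rad and value of joint door below 0.12 rad and value of joint buffer above 0.0001 m and contact force between each of the fingers, the arm and door below 0.2 N), for 2.5 s.
At the end, for the whole second after the job is handed in: The door stands open at more than 1.2 rad, still and untouched, after having stayed shut by itself for 2.5 s; the tray is upright on the bench inside the box within 5 mm of the back wall (origin at box-frame x > 52 mm), at rest (x of tray in the frame of box above 0.052 m and height (world z) of tray below 0.006 m and angle between tray's own z axis and vertical below 0.05 rad and value of joint door above 1.2 rad and velocity of joint door between -0.05 and 0.05 rad/s and contact force between each of the fingers, the arm and door below 0.2 N and linear speed of tray below 0.02 m/s).
It fails at once if the door is forced: its rubber buffer is squeezed by more than 1.8 mm (18 N) (value of joint buffer above 0.0018 m).
It fails at once if the tray is rammed against the box with more than 25 N (contact force between tray and box above 25 N).
It fails at once if a bystander is moved by more than 40 mm (distance of any of spare_frame, screwdriver, glue_bottle, screw_jar, hinge_bin, temple, sanding_block from where it was at the start of the episode above 0.04 m).
It also fails if it takes over 72 s, if anything falls off the work surface, if the arm or the gripper's body presses on something with over 40 N, if the wrist force passes 120 N, or if a joint passes its speed limit or range.

### The arm

A 6-joint arm with a two-finger parallel gripper is mounted at the origin on the work surface. World frame = base frame: x ahead of the robot, y to its left, z up, the work surface at z = 0. Lengths are in m, angles in rad, forces in N, time in s.
With the tool pointing down it reaches from about 0.3 to 0.775 m from the base axis. Payload 14.6 kg.
Tool frame: the origin (TCP) lies at the very end of the fingers, on their centre line; the grasp point (between the pads) lies 19 mm behind it; z points along the fingers, x is the direction in which the jaws open and shut, and the axes are right-handed (so a half turn about z gives the same grasp; the last joint's range is limited). The gripper opens to 94 mm and grips with 3 to 60 N. Pads are 16 mm wide; open, the fingers measure 119 mm over their backs; the gripper's body (75 mm by 177 mm) begins 78 mm behind the grasp point.
Start: joints at [-0.067, 0.3, 1.521, -0, 1.321, -0.067], TCP at [0.55, -0, 0.205] pointing down, gripper open.
Joint ranges: [-3.03, 3.03], [-0.79, 2.21], [0.23, 2.52], [-1.04, 4.18], [0, 3.07], [-2.55, 2.55]. Speed limits (rad/s): [2.22, 2.22, 2.57, 3.14, 3.14, 3.14].

### API

Orientations are given as [roll, pitch, yaw] about the fixed x, y, z axes, in that order (R = Rz(yaw) Ry(pitch) Rx(roll)).
In Python, from station import ctrl gives the robot as it stands.
- The arm moves only by the shell command python3 -m inch 'ROWS' [FORCE]. ROWS is JSON, one flat list of numbers, 7 for each row, row after row: the shift along the tool's x, y, z in cm, then the turn, a rotation vector about the tool's x, y, z in rad, then the opening, from 0 (shut) to 1 (fully open). In form: [tx, ty, tz, wx, wy, wz, claw, tx, ty, tz, wx, wy, wz, claw, ...]. A call has 1 to 20 rows; each row shifts and turns the commanded pose from where the row before left it, along the tool's axes as they then stand; what a row does not reach is not made up. A row lasts 1/8 s, in which the tool goes at most 62.5 mm and 10.7 degrees, less where a joint would pass 70% of its speed; a pose out of reach is approached as far as the arm can. A call is refused whole if a number of a shift passes 6.25 or a number of a turn 0.188, either way. A call with a gripper value outside its range is refused whole. The fingers move at their own pace and stop on an object; FORCE is the grip in N (left out, the last holds). Time passes only in rows, so rows that do not move let the fingers close. It gives the time, the measured TCP pose, the force and the opening at its end, in the units of the state.
- ctrl.get_obs(): the state, without advancing time (a new reading comes with each control period).
- ctrl.camera(name): name is "scene" or "side" or "wrist"; returns (picture, depth): 384x512x3 uint8, red, green, blue; 384x512 float32, m along the optical axis (not along the pixel's ray), 0 where there is no reading.
- ctrl.camera_params(name): a dict with "vertical_fov" (degrees; the focal length in pixels is half the picture's height over the tangent of half this angle, whatever the lens; pixels are square), "cx", "cy" (the principal point, pixels), "camera_from_world" (4x4, takes a point from world to camera coordinates); the wrist camera has in their place "mount" (4x4, takes a point from camera to tool coordinates, whose origin is the TCP and whose axes are the tool frame's). Camera axes: x right, y down, z forward; pixel columns grow to the right and rows downward; lengths in m; the calibration is good to about 2 mm. A picture is of the moment at which its call begins: read the wrist's pose just before it. camera_params takes no time and is no camera call.
- ctrl.hand_in(): hands the job in, once; it reports no verdict.
Trained networks look in the newest picture that a camera, given by its name, has taken for a name from the list of things; names that differ only in an ending like _2 or _b are one class to them, and where a whole thing is asked for, a point or a joint stands for the part that bears it (a point fixed in the world has none). Each returns a list of dicts, best first, with "score" (0 to 1); they miss things now and then, are a little off and sometimes report something else, mostly with a low value. They report only what shows in the picture. A call takes as long as a camera call. They do not tell look-alikes from the thing itself.
- ctrl.spot_in(camera, label): "bbox" ([centre column, centre row, width, height] in pixels, round what is visible of it).
- ctrl.place_of(camera, label): "centre" ([column, row] in pixels: a listed point, or the origin of a listed thing).
The state is a dict: "time_s": time; "qpos": joint angles; "joint_vel": joint speeds; "tau": joint torques, N m; "ee_pos": TCP position; "eef_rot": TCP orientation; "force": force on the tool from outside, world axes, zero at the start; "moment": the same for the moment, N m; "grip_width": finger opening in m.
Only numpy, scipy, OpenCV 4.12 (cv2) and the standard library are available. Lean on these libraries where they do the work, as an engineer would, in place of code of your own. Each camera call takes 0.05 s, during which the arm holds its last target. There are 200 camera calls.

## Working session

There is one attempt and no reset: what is moved stays moved. The work goes in short steps, Python scripts to look and compute and a shell command to move; the robot and the scene stay as the last step left them, time stands still between calls to the robot, and variables do not carry over. Pictures are saved under pics/ and viewed, about 8 in all and at most 12, crops included, and the job is handed in when it is done.

```bash
ls; mkdir -p pics; cat > h.py <<'E'
import numpy as np, cv2
from scipy.spatial.transform import Rotation as R
from station import ctrl
def T_tool():
    o=ctrl.get_obs(); T=np.eye(4); T[:3,:3]=R.from_euler('xyz',o['eef_rot']).as_matrix(); T[:3,3]=o['ee_pos']; return T
def w_from_c(name,T=None):
    p=ctrl.camera_params(name)
    if 'mount' in p: return (T_tool() if T is None else T)@np.array(p['mount'])
    return np.linalg.inv(np.array(p['camera_from_world']))
def ray(name,uv,M=None):
    p=ctrl.camera_params(name); f=192/np.tan(np.radians(p['vertical_fov'])/2)
    M=w_from_c(name) if M is None else M
    d=np.array([(uv[0]-p['cx'])/f,(uv[1]-p['cy'])/f,1.]); return M[:3,3],M[:3,:3]@d
def at_z(name,uv,z,M=None):
    o,d=ray(name,uv,M); return o+d*(z-o[2])/d[2]
def at_depth(name,uv,dep,M=None):
    o,d=ray(name,uv,M); return o+d*dep
def tri(a,b):
    (o1,d1),(o2,d2)=a,b
    s=np.linalg.lstsq(np.stack([d1,-d2],1),o2-o1,rcond=None)[0]
    p,q=o1+d1*s[0],o2+d2*s[1]; return (p+q)/2,np.linalg.norm(p-q)
E
python3 - <<'E'
from h import *
np.set_printoptions(precision=4,suppress=True)
ims=[]
for n in ['scene','side']:
    M=w_from_c(n); im,de=ctrl.camera(n); np.savez(f'/tmp/{n}.npz',im=im,de=de); ims.append(im)
    print(n,M[:3,3],M[:3,2])
    for l,z in [('tray',0),('tray_fin',.09),('door_pull',.09),('door_hinge',.09),('door_nose',.085),('box',0),('glue_bottle',0),('screw_jar',0),('spare_frame',0),('hinge_bin',0)]:
        for r in ctrl.place_of(n,l)[:2]:
            u,v=r['centre']; print(n,l,round(r['score'],2),np.round(r['centre'],1),at_z(n,(u,v),z,M)[:2])
cv2.imwrite('pics/a.png',cv2.cvtColor(ims[0],cv2.COLOR_RGB2BGR)); cv2.imwrite('pics/b.png',cv2.cvtColor(ims[1],cv2.COLOR_RGB2BGR))
print(ctrl.get_obs(), ctrl.camera_params('wrist'))
E
```

```text
pics
scene [ 1.1133 -0.1423  0.8128] [-0.6176  0.186  -0.7642]
scene tray 0.85 [309.5 147.4] [0.3254 0.2626]
scene tray 0.64 [269.3 248.6] [0.6359 0.0353]
scene tray_fin 0.81 [218.6 154.2] [ 0.3704 -0.0257]
scene tray_fin 0.77 [264.5 219.3] [0.6102 0.0288]
scene door_pull 0.72 [298.9 161.7] [0.4561 0.1709]
scene door_pull 0.55 [266.1 218. ] [0.6077 0.0335]
scene door_hinge 0.97 [310.8 212.9] [0.6226 0.1388]
scene door_nose 0.62 [275.8 167.8] [0.4559 0.1073]
scene box 0.83 [269.4 250.5] [0.6412 0.0339]
scene glue_bottle 0.6 [363.  240.5] [0.6785 0.2674]
scene screw_jar 0.88 [124.3 302.1] [ 0.6786 -0.3155]
scene screw_jar 0.16 [372.1 169.3] [0.4622 0.404 ]
scene spare_frame 0.96 [103.5 254.9] [ 0.5414 -0.3553]
scene spare_frame 0.21 [165.6 209.6] [ 0.4444 -0.1925]
scene hinge_bin 0.77 [397.7 211.4] [0.6208 0.3974]
side [ 0.3568 -0.8588  0.7742] [ 0.1285  0.7714 -0.6233]
side tray 0.96 [205.2 230.5] [ 0.3494 -0.0517]
side tray 0.87 [299.3 205.4] [0.6305 0.0149]
side tray_fin 0.75 [208.9 200.3] [ 0.3663 -0.0324]
side tray_fin 0.73 [291.6 177.5] [0.6059 0.0358]
side door_pull 0.77 [231.5 
[... 418 characters left out ...]
666,  0.2999,  1.521 ,  0.    ,  1.3207, -0.0666]), 'joint_vel': array([ 0.0013, -0.0004, -0.0006,  0.0003, -0.0008,  0.002 ]), 'tau': array([  0.0013, -53.1668, -35.2917,   0.071 ,   0.0212,   0.    ]), 'ee_pos': array([ 0.55  , -0.    ,  0.2055]), 'eef_rot': array([-3.1416, -0.    , -0.    ]), 'force': array([-0.278 , -0.5794,  0.846 ]), 'moment': array([ 0.0248,  0.0125, -0.0372]), 'grip_width': 0.09387685051431391} {'vertical_fov': 64.94638334432135, 'cx': 255.51972026775687, 'cy': 191.3975015166022, 'mount': array([[ 1.    , -0.0005,  0.0015,  0.0002],
       [ 0.0001,  0.966 ,  0.2584, -0.075 ],
       [-0.0016, -0.2584,  0.966 , -0.1789],
       [ 0.    ,  0.    ,  0.    ,  1.    ]])}
```

View pics/a.png

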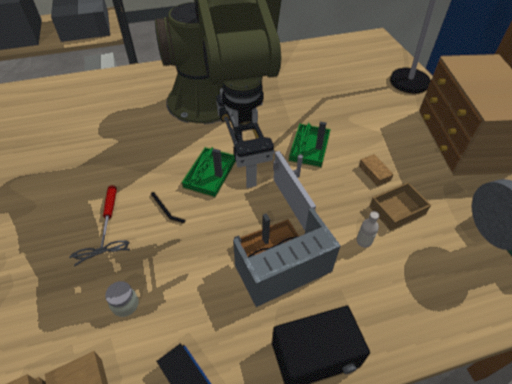

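View pics/b.png

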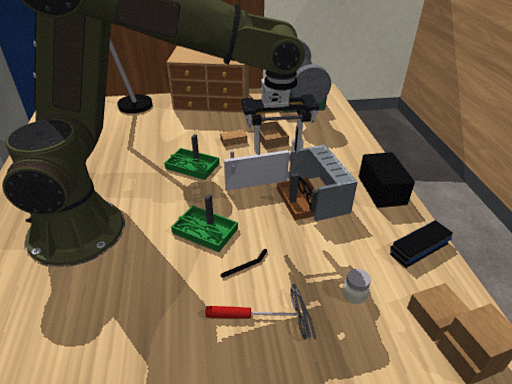

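The real tray is the brown one, in the box at scene (264,219) and side (292,177); the two green ones are look-alikes. The door stands open about 80–90°. Next I'll get the box yaw and the fin orientation from depth.

```bash
python3 - <<'E'
from h import *
np.set_printoptions(precision=4,suppress=True)
P={}
im,de=ctrl.camera('wrist'); np.savez('/tmp/wrist.npz',im=im,de=de)
for n in ['scene','side','wrist']:
    z=np.load(f'/tmp/{n}.npz'); im,de=z['im'],z['de']; M=w_from_c(n); p=ctrl.camera_params(n); f=192/np.tan(np.radians(p['vertical_fov'])/2)
    v,u=np.mgrid[:384,:512]; c=np.stack([(u-p['cx'])/f*de,(v-p['cy'])/f*de,de],-1)
    w=c@M[:3,:3].T+M[:3,3]; P[n]=w
    ok=de>0
    for nm,lo,hi,x0,x1,y0,y1 in [('walltop',.108,.122,.6,.8,-.12,.2),('doortop',.1,.116,.40,.615,.09,.2)]:
        m=ok&(w[...,2]>lo)&(w[...,2]<hi)&(w[...,0]>x0)&(w[...,0]<x1)&(w[...,1]>y0)&(w[...,1]<y1)
        q=w[m][:,:2].astype(np.float32); print(n,nm,len(q), cv2.minAreaRect(q) if len(q)>5 else '')
    m=ok&(w[...,2]>.07)&(w[...,2]<.106)&(np.hypot(w[...,0]-.608,w[...,1]-.032)<.03)
    q=w[m]; print(n,'fin',len(q), q.mean(0) if len(q) else '', q.min(0) if len(q) else '',q.max(0) if len(q) else '', cv2.minAreaRect(q[:,:2].astype(np.float32)) if len(q)>4 else '')
a=np.load('/tmp/scene.npz')['im'][130:320,200:360]; b=np.load('/tmp/wrist.npz')['im']
a=cv2.resize(a,None,fx=2.02,fy=2.02,interpolation=cv2.INTER_CUBIC)[:384]
a=np.pad(a,((0,384-len(a)),(0,0),(0,0)))
cv2.imwrite('pics/c.png',cv2.cvtColor(np.hstack([a[:,:288],b]),cv2.COLOR_RGB2BGR))
for l,z in [('tray',0),('tray_fin',.09),('door_pull',.09),('door_hinge',.09),('door_nose',.085),('box',0)]:
    for r in ctrl.place_of('wrist',l)[:2]: print(l,round(r['score'],2),np.round(r['centre']),at_z('wrist',r['centre'],z)[:2])
E
```

```text
scene walltop 2710 ((0.6863377094268799, 0.053088538348674774), (0.13915333151817322, 0.2129441350698471), 10.111170768737793)
scene doortop 396 ((0.5151028633117676, 0.15447944402694702), (0.19341816008090973, 0.0627359077334404), 6.543537139892578)
scene fin 98 [0.6163 0.0294 0.091 ] [0.6033 0.0242 0.0701] [0.6255 0.0365 0.1051] ((0.6142966747283936, 0.030498221516609192), (0.022097326815128326, 0.010168961249291897), 7.073469161987305)
side walltop 1037 ((0.6862240433692932, 0.052255332469940186), (0.13716831803321838, 0.21598093211650848), 10.37861156463623)
side doortop 325 ((0.5141945481300354, 0.1520678699016571), (0.19370652735233307, 0.06108221039175987), 6.216468811035156)
side fin 89 [0.6102 0.0278 0.0886] [0.6005 0.0228 0.0703] [0.6216 0.0365 0.1045] ((0.6109443306922913, 0.030530106276273727), (0.020855780690908432, 0.013715216889977455), 5.216540813446045)
wrist walltop 18366 ((0.6847319602966309, 0.05510839819908142), (0.13844017684459686, 0.21304762363433838), 9.711874961853027)
wrist doortop 4289 ((0.5185403227806091, 0.1275050938129425), (0.19657567143440247, 0.023912478238344193), 7.05601692199707)
wrist fin 380 [0.6106 0.0338 0.0967] [0.6013 0.0264 0.07  ] [0.6224 0.039  0.1046] ((0.6119430661201477, 0.03275441378355026), (0.02031925693154335, 0.010254819877445698), 8.672611236572266)
tray 0.98 [327. 144.] [0.6416 0.0348]
tray 0.66 [104. 207.] [ 0.3484 -0.0498]
tray_fin 0.95 [ 76. 218.] [ 0.3657 -0.0319]
tray_fin 0.6 [316. 154.] [0.6096 0.0339]
door_pull 0.39 [138.  76.] [0.4431 0.1061]
door_hinge 0.95 [334.  35.] [0.6201 0.1398]
door_nose 0.69 [138.  74.] [0.4413 0.1075]
```

View pics/c.png

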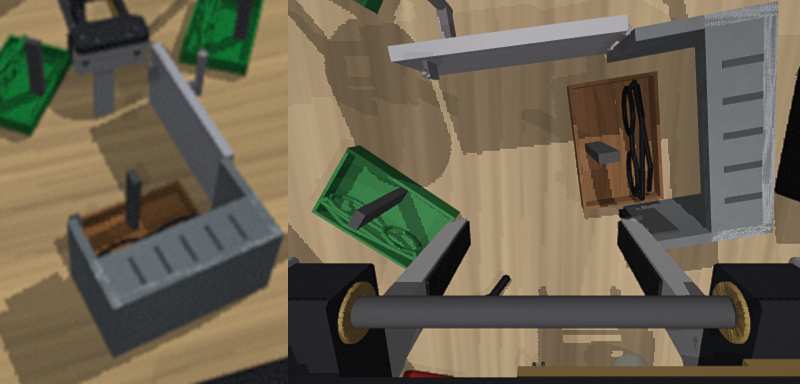

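The side wall tops and roof give a box yaw of about 10°. The fin is at (0.612, 0.032) with a yaw of about 8°, the hinge is at (0.621, 0.140), and the door is at about 1.6 rad. I'll grip the fin across tray y.

```bash
python3 -m inch '[3.1,-1.6,0,0,0,-0.171,0.6, 3.1,-1.6,0,0,0,0,0.6]' 20; python3 -c "
from h import *
print(ctrl.get_obs()['ee_pos'])"
```

```text
time_s: 1.7
ee_pos: [0.6097, 0.0372, 0.2057]
eef_rot: [3.141, -0.0, 0.173]
force: [0.9, -0.9, -0.2]
grip_width: 0.0771
[0.60967298 0.03718861 0.20565443]
```

```bash
python3 -m inch '[0,0,0,0,0,-0.171,0.5,0,0,0,0,0,-0.171,0.5,0,0,0,0,0,-0.171,0.5,0,0,0,0,0,-0.171,0.5,0,0,0,0,0,-0.171,0.5,0,0,0,0,0,-0.171,0.5,0,0,0,0,0,-0.171,0.5,0,0,0,0,0,-0.171,0.5,0,0,0,0,0,-0.171,0.5,0,0,0,0,0,0,0.5]'; python3 - <<'E'
from h import *
np.set_printoptions(precision=4,suppress=True)
T=T_tool(); M=w_from_c('wrist',T); im,de=ctrl.camera('wrist')
cv2.imwrite('pics/d.png',cv2.cvtColor(im,cv2.COLOR_RGB2BGR))
for l,z in [('tray',0),('tray_fin',.09),('box',0),('door_hinge',.09)]:
    for r in ctrl.place_of('wrist',l)[:2]: print(l,round(r['score'],2),np.round(r['centre']),at_z('wrist',r['centre'],z,M)[:2])
p=ctrl.camera_params('wrist'); f=192/np.tan(np.radians(p['vertical_fov'])/2)
v,u=np.mgrid[:384,:512]; c=np.stack([(u-p['cx'])/f*de,(v-p['cy'])/f*de,de],-1); w=c@M[:3,:3].T+M[:3,3]
for c0,rad,lo,hi in [((.612,.032),.025,.09,.107)]:
    q=w[(de>0)&(w[...,2]>lo)&(w[...,2]<hi)&(np.hypot(w[...,0]-c0[0],w[...,1]-c0[1])<rad)]; print(len(q),cv2.minAreaRect(q[:,:2].astype(np.float32)))
q=w[(de>0)&(w[...,2]>.111)&(w[...,2]<.119)&(w[...,0]>.6)]; print(len(q),cv2.minAreaRect(q[:,:2].astype(np.float32)))
print(T)
E
```

```text
time_s: 2.95
ee_pos: [0.6088, 0.037, 0.2054]
eef_rot: [-3.142, -0.0, 1.709]
force: [-0.1, -0.2, 0.3]
grip_width: 0.0471
tray 0.76 [256. 194.] [0.6402 0.0423]
tray 0.48 [417. 243.] [0.6791 0.2716]
tray_fin 0.73 [251. 190.] [0.6125 0.0324]
door_hinge 0.7 [354. 210.] [0.6183 0.1398]
231 ((0.6121243834495544, 0.03288139030337334), (0.0205765962600708, 0.009782502427697182), 8.306069374084473)
2670 ((0.6770167350769043, 0.10666137933731079), (0.12451018393039703, 0.31157025694847107), 15.331820487976074)
[[-0.1377  0.9905 -0.0001  0.6088]
 [ 0.9905  0.1377  0.      0.037 ]
 [ 0.     -0.0001 -1.      0.2054]
 [ 0.      0.      0.      1.    ]]
```

View pics/d.png

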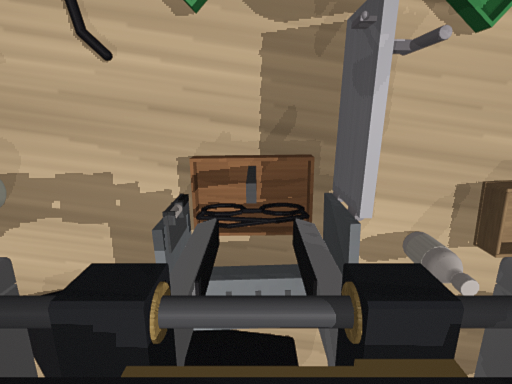

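The tray is aligned with the box mouth at (255,195), with the fin at (251,185) between the open fingers. I'll descend and grip.

```bash
python3 -m inch '[-0.45,0.28,4,0,0,0,0.5,0,0,4.5,0,0,0,0.5,0,0,4.9,0,0,0,0.5,0,0,0,0,0,0,0.5,0,0,0,0,0,0,0,0,0,0,0,0,0,0,0,0,0,0,0,0,0,0,0,0,0,0,0,0]' 15
```

```text
time_s: 4.2
ee_pos: [0.6124, 0.033, 0.0721]
eef_rot: [3.141, 0.0, 1.71]
force: [0.1, 0.3, -0.0]
grip_width: 0.0103
```

```bash
python3 -m inch '[0,0.3,0,0,0,0,0,0.03,0.5,0,0,0,-0.007,0,0.03,0.5,0,0,0,-0.007,0,0.03,0.5,0,0,0,-0.007,0,0.02,0.5,0,0,0,-0.007,0,0.02,0.5,0,0,0,-0.007,0,0.02,0.5,0,0,0,0,0,0.02,0.5,0,0,0,0,0,0.02,0.5,0,0,0,0,0,0,0.4,0,0,0,0,0,0,0.2,0,0,0,0,0,0,0,0,0,0,0,0]'
```

```text
time_s: 5.7
ee_pos: [0.66, 0.0426, 0.0717]
eef_rot: [-3.141, -0.0, 1.745]
force: [-4.8, -1.1, 3.6]
grip_width: 0.0097
```

```bash
for i in 1 2 3; do python3 -m inch '[0,0.1,0,0,0,0,0,0,0.1,0,0,0,0,0]' | grep -E 'ee_pos|force'; done
```

```text
ee_pos: [0.6616, 0.0429, 0.0718]
force: [0.9, 0.3, -4.7]
ee_pos: [0.6636, 0.0432, 0.0718]
force: [-16.0, -1.6, 15.9]
ee_pos: [0.6656, 0.0436, 0.0718]
force: [0.9, 0.1, -4.6]
```

```bash
python3 - <<'E'
from h import *
np.set_printoptions(precision=4,suppress=True)
T=T_tool(); M=w_from_c('wrist',T); im,de=ctrl.camera('wrist'); o=ctrl.get_obs();print(o['force'],o['ee_pos'],o['grip_width'])
for l,z in [('tray',0),('tray_fin',.09),('box',0),('door_hinge',.09)]:
    for r in ctrl.place_of('wrist',l)[:1]: print(l,round(r['score'],2),np.round(r['centre']),at_z('wrist',r['centre'],z,M)[:2])
cv2.imwrite('pics/e.png',cv2.cvtColor(im,cv2.COLOR_RGB2BGR))
for n in ['scene','side']:
    im,de=ctrl.camera(n)
    for l,z in [('tray',0),('tray_fin',.09)]:
        for r in ctrl.place_of(n,l)[:3]: print(n,l,round(r['score'],2),np.round(r['centre']),at_z(n,r['centre'],z)[:2])
E
```

```text
[-6.5428 -1.6631  5.9602] [0.6657 0.0436 0.0718] 0.009387947749549578
tray 0.56 [257. 229.] [0.6917 0.0495]
tray_fin 0.69 [256. 240.] [0.6635 0.0435]
door_hinge 0.63 [442. 195.] [0.6188 0.1401]
scene tray 0.82 [208. 173.] [ 0.3465 -0.0566]
scene tray 0.8 [310. 144.] [0.3128 0.2709]
scene tray_fin 0.97 [218. 152.] [ 0.3628 -0.027 ]
scene tray_fin 0.58 [276. 235.] [0.6585 0.0419]
scene tray_fin 0.52 [320. 124.] [0.3313 0.2824]
side tray 0.76 [205. 231.] [ 0.3476 -0.0534]
side tray 0.6 [315. 200.] [0.6844 0.0328]
side tray 0.33 [270. 138.] [0.616  0.4078]
side tray_fin 0.93 [192. 138.] [0.332  0.2911]
side tray_fin 0.71 [308. 173.] [0.6588 0.0504]
side tray_fin 0.61 [209. 199.] [ 0.3674 -0.0284]
```

View pics/e.png

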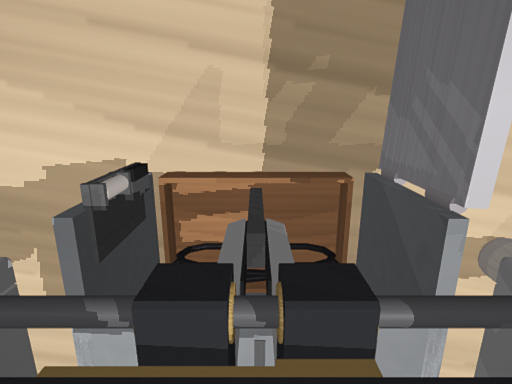

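The grip is centred (fin at (256,200)) and the tray sits between the walls with play on both sides. I'll lower the grip to about 6 N so slip at the fin limits the force, then creep in.

```bash
for i in 1 2 3 4 5; do python3 -m inch '[0,0.05,0,0,0,0,0,0,0.05,0,0,0,0,0]' 6 | grep -E 'ee_pos|force'; done
```

```text
ee_pos: [0.6666, 0.0438, 0.0718]
force: [-8.0, -1.3, 5.8]
ee_pos: [0.6676, 0.044, 0.0719]
force: [-7.3, -1.6, 6.4]
ee_pos: [0.6686, 0.0441, 0.0719]
force: [-8.4, -1.3, 6.3]
ee_pos: [0.6696, 0.0443, 0.0719]
force: [-7.7, -1.7, 6.4]
ee_pos: [0.6706, 0.0445, 0.0719]
force: [-7.2, -0.9, 5.5]
```

```bash
python3 -m inch '[0,0,0,0,0,0,0.35,0,0,0,0,0,0,0.35,0,0,-6,0,0,0,0.35,0,0,-6,0,0,0,0.35,0,0,0,0,0,0,0.35]' ; python3 - <<'E'
from h import *
np.set_printoptions(precision=4,suppress=True)
T=T_tool(); M=w_from_c('wrist',T); im,de=ctrl.camera('wrist')
p=ctrl.camera_params('wrist'); f=192/np.tan(np.radians(p['vertical_fov'])/2)
v,u=np.mgrid[:384,:512]; c=np.stack([(u-p['cx'])/f*de,(v-p['cy'])/f*de,de],-1); w=c@M[:3,:3].T+M[:3,3]
q=w[(de>0)&(w[...,2]>.09)&(w[...,2]<.107)&(np.hypot(w[...,0]-.668,w[...,1]-.044)<.025)]; print('fin',len(q),cv2.minAreaRect(q[:,:2].astype(np.float32)))
Rb=np.array([[np.cos(.175),np.sin(.175)],[-np.sin(.175),np.cos(.175)]]); bx=(w[...,:2]-[.638,.0425])@Rb.T
q=bx[(de>0)&(abs(w[...,2]-.025)<.004)&(abs(bx[...,1])<.05)&(bx[...,0]<.03)&(bx[...,0]>-.03)]; print('tray front wall top box x',np.percentile(q[:,0],[1,25,50,75,99]),len(q))
q=bx[(de>0)&(abs(w[...,2]-.115)<.005)&(abs(bx[...,1])>.08)&(abs(bx[...,1])<.102)&(bx[...,0]<.06)];
for s in (1,-1):
    k=q[q[:,1]*s>0]; print('side wall top',s,len(k),np.percentile(k,[1,99],axis=0).ravel() if len(k) else '')
q=bx[(de>0)&(abs(w[...,2]-.115)<.005)&(abs(bx[...,1])<.07)]; print('roof front',np.percentile(q[:,0],[1,5,50]),len(q))
for s in (-.06,0,.06):
    k=q[abs(q[:,1]-s)<.01]; print(s,k[:,0].min() if len(k) else '')
cv2.imwrite('pics/f.png',cv2.cvtColor(im,cv2.COLOR_RGB2BGR))
E
```

```text
time_s: 8.88
ee_pos: [0.6729, 0.0447, 0.1971]
eef_rot: [3.133, 0.001, 1.745]
force: [0.7, -0.0, 0.2]
grip_width: 0.0324
fin 250 ((0.6634418964385986, 0.04322941601276398), (0.01990714855492115, 0.009487715549767017), 9.926706314086914)
tray front wall top box x [0.0026 0.0035 0.0047 0.0059 0.0159] 351
side wall top 1 873 [-0.0443  0.0835  0.0595  0.1016]
side wall top -1 851 [ 0.0024 -0.1016  0.0595 -0.0828]
roof front [0.0584 0.059  0.0806] 4983
-0.06 0.05793918877709242
0 0.0582021812098727
0.06 0.05846782676327974
```

View pics/f.png

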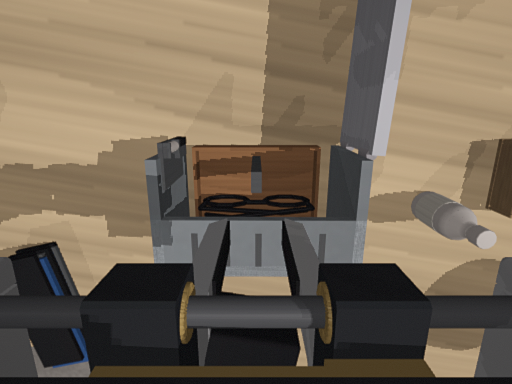

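The network and depth put the tray about 2–3 mm short of the nominal home position, which is near the calibration error. The fin slipped in the fingers at 8 N, which suggests the tray is against the wall. To confirm, I'll press low on the tray's front wall with closed fingers.

```bash
python3 -m inch '[0.2,-2.3,0,0,0,0,0,0.2,-2.3,0,0,0,0,0,0,0,4,0,0,0,0,0,0,5,0,0,0,0,0,0,5,0,0,0,0,0,0,3.6,0,0,0,0,0,0,0,0,0,0,0]' 20; python3 -m inch '[0,0.2,0,0,0,0,0,0,0,0,0,0,0,0]'|grep -E 'ee_pos|force'
```

```text
time_s: 9.8
ee_pos: [0.6227, 0.0406, 0.0116]
eef_rot: [-3.135, -0.001, 1.745]
force: [0.3, 0.1, 0.3]
grip_width: 0.0006
ee_pos: [0.628, 0.041, 0.0171]
force: [0.1, 0.4, -0.1]
```

```bash
python3 -m inch '[0,0.2,-0.4,0,0,0,0,0,0.1,0,0,0,0,0]'|grep -E 'ee_pos|force'; for i in 1 2 3 4 5; do python3 -m inch '[0,0.1,0,0,0,0,0]'|grep -E 'ee_pos|force'; done
```

```text
ee_pos: [0.6305, 0.0415, 0.0205]
force: [-2.5, 0.5, 1.7]
ee_pos: [0.6307, 0.0416, 0.0198]
force: [-8.2, -0.8, 7.9]
ee_pos: [0.6312, 0.0417, 0.0197]
force: [-9.4, -1.2, 8.9]
ee_pos: [0.6322, 0.0418, 0.0197]
force: [-10.1, -1.6, 9.0]
ee_pos: [0.6332, 0.042, 0.0197]
force: [-9.4, -1.5, 7.8]
ee_pos: [0.6339, 0.0422, 0.0197]
force: [-15.5, -2.7, 12.3]
```

```bash
for i in 1 2; do python3 -m inch '[0,0.04,0,0,0,0,0]'|grep -E 'ee_pos|force'; done; python3 - <<'E'
from h import *
T=T_tool(); M=w_from_c('wrist',T); im,de=ctrl.camera('wrist'); print(T[:3,3],ctrl.get_obs()['force'])
p=ctrl.camera_params('wrist'); f=192/np.tan(np.radians(p['vertical_fov'])/2)
v,u=np.mgrid[:384,:512]; c=np.stack([(u-p['cx'])/f*de,(v-p['cy'])/f*de,de],-1); w=c@M[:3,:3].T+M[:3,3]
q=w[(de>0)&(w[...,2]>.08)&(w[...,2]<.107)&(np.hypot(w[...,0]-.665,w[...,1]-.044)<.025)]; print('fin',len(q),cv2.minAreaRect(q[:,:2].astype(np.float32)) if len(q)>4 else '')
E
```

```text
ee_pos: [0.6339, 0.0422, 0.0197]
force: [-15.9, -2.5, 13.5]
ee_pos: [0.634, 0.0422, 0.0196]
force: [-18.5, -2.8, 14.9]
[0.63396158 0.04217307 0.01964217] [-18.009235    -2.71973493  13.51007499]
fin 210 ((0.6562735438346863, 0.0455450713634491), (0.0028880059253424406, 0.0024360502138733864), 87.11250305175781)
```

Now the wall is stiff: 18 N and no motion, so the tray is home. I'll back off, lift and re-measure.

```bash
python3 -m inch '[0,-0.3,0,0,0,0,0,0,-1.2,0,0,0,0,0,0,0,-6,0,0,0,0,0,0,-6,0,0,0,0,0,0,-6,0,0,0,0,0,0,0,0,0,0,0]'; python3 - <<'E'
from h import *
T=T_tool(); M=w_from_c('wrist',T); im,de=ctrl.camera('wrist'); print(T[:3,3],ctrl.get_obs()['force'])
p=ctrl.camera_params('wrist'); f=192/np.tan(np.radians(p['vertical_fov'])/2)
v,u=np.mgrid[:384,:512]; c=np.stack([(u-p['cx'])/f*de,(v-p['cy'])/f*de,de],-1); w=c@M[:3,:3].T+M[:3,3]
q=w[(de>0)&(w[...,2]>.09)&(w[...,2]<.107)&(np.hypot(w[...,0]-.665,w[...,1]-.044)<.025)]; print('fin',len(q),cv2.minAreaRect(q[:,:2].astype(np.float32)) if len(q)>4 else '')
Rb=np.array([[np.cos(.175),np.sin(.175)],[-np.sin(.175),np.cos(.175)]]); bx=(w[...,:2]-[.638,.0425])@Rb.T
q=bx[(de>0)&(abs(w[...,2]-.025)<.004)&(abs(bx[...,1])<.05)&(bx[...,0]<.03)&(bx[...,0]>-.03)]; print('tray front',np.percentile(q[:,0],[1,25,50,75]),len(q))
q=bx[(de>0)&(abs(w[...,2]-.115)<.005)&(abs(bx[...,1])<.07)]; print('roof front',np.percentile(q[:,0],[1,5]))
for l,z in [('door_pull',.09),('door_nose',.085)]:
    for n in ['wrist','scene','side']:
        if n!='wrist' and l=='door_pull': ctrl.camera(n)
        for r in ctrl.place_of(n,l)[:1]: print(n,l,round(r['score'],2),np.round(r['centre']),at_z(n,r['centre'],z,M if n=='wrist' else None)[:2])
E
```

```text
time_s: 11.98
ee_pos: [0.6227, 0.0399, 0.2047]
eef_rot: [3.133, 0.001, 1.745]
force: [-0.1, -0.2, -0.6]
grip_width: 0.0006
[0.62273196 0.03993378 0.20469529] [ 0.56798451 -0.61196002 -1.14420767]
fin 9 ((0.6573914885520935, 0.042025692760944366), (0.0006816518143750727, 0.008266417309641838), 14.527556419372559)
tray front [0.00554402 0.00615697 0.00745853 0.00877854] 343
roof front [0.05761154 0.05761154]
wrist door_pull 0.57 [444.  24.] [0.45040957 0.17628994]
scene door_pull 0.79 [297. 159.] [0.44551629 0.16921145]
side door_pull 0.74 [230. 156.] [0.44489225 0.17159569]
wrist door_nose 0.91 [367.   6.] [0.44654966 0.10790401]
scene door_nose 0.7 [276. 167.] [0.45169096 0.10839712]
side door_nose 0.62 [235. 169.] [0.45045242 0.10497582]
```

```bash
python3 -m inch '[0,0,0,0,0,0.1745,0.5,0,0,0,0,0,0.1745,0.5,0,0,0,0,0,0.1745,0.5,0,0,0,0,0,0.1745,0.5,0,0,0,0,0,0.1745,0.5,0,0,0,0,0,0.1745,0.5,0,0,0,0,0,0.1745,0.5,0,0,0,0,0,0.1745,0.5,0,0,0,0,0,0.1745,0.5,-4.97,-5.35,0,0,0,0,0.5,-4.97,-5.35,0,0,0,0,0.5,-4.97,-5.35,0,0,0,0,0.5,0,0,0,0,0,0,0.5,0,0,0,0,0,0,0.5]'; python3 - <<'E'
from h import *
T=T_tool(); M=w_from_c('wrist',T); im,de=ctrl.camera('wrist')
p=ctrl.camera_params('wrist'); f=192/np.tan(np.radians(p['vertical_fov'])/2)
v,u=np.mgrid[:384,:512]; c=np.stack([(u-p['cx'])/f*de,(v-p['cy'])/f*de,de],-1); w=c@M[:3,:3].T+M[:3,3]
for r in ctrl.place_of('wrist','door_pull')[:2]: print(r['score'],r['centre'],at_z('wrist',r['centre'],.09,M)[:2])
q=w[(de>0)&(w[...,2]>.095)&(w[...,2]<.109)&(np.hypot(w[...,0]-.448,w[...,1]-.172)<.022)]; print('bar',len(q),q.mean(0),cv2.minAreaRect(q[:,:2].astype(np.float32)) if len(q)>4 else '')
cv2.imwrite('pics/g.png',cv2.cvtColor(im,cv2.COLOR_RGB2BGR))
E
```

```text
time_s: 14.18
ee_pos: [0.4719, 0.1529, 0.1996]
eef_rot: [3.141, -0.001, 0.175]
force: [-0.0, -1.0, -0.8]
grip_width: 0.0469
0.87 [233.8, 161.2] [0.44712715 0.17677108]
bar 140 [0.44945261 0.1769861  0.10393257] ((0.44918927550315857, 0.17662331461906433), (0.01115723792463541, 0.010996280238032341), 9.532978057861328)
```

View pics/g.png

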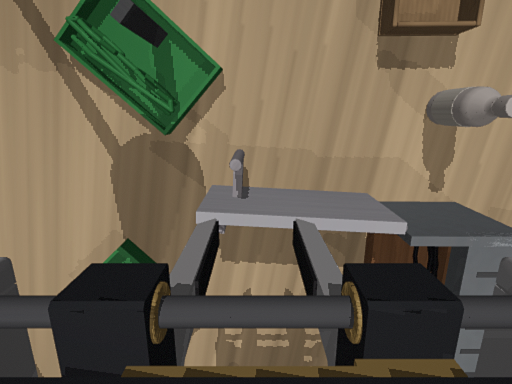

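The bar top shows at (234,160), measured at (0.449, 0.177). I'll go over it, descend and grip.

```bash
python3 -m inch '[-1.84,-2.74,0,0,0,0,0.55,0,0,0,0,0,0,0.55,0,0,4,0,0,0,0.55,0,0,4.5,0,0,0,0.55,0,0,4.2,0,0,0,0.55,0,0,0,0,0,0,0.55]' 20;python3 -m inch '[0,0,0,0,0,0,0,0,0,0,0,0,0,0,0,0,0,0,0,0,0,0,0,0,0,0,0,0]' 15
```

```text
time_s: 15.02
ee_pos: [0.4479, 0.1756, 0.0702]
eef_rot: [3.141, 0.005, 0.173]
force: [-0.1, 0.3, 0.9]
grip_width: 0.0516
time_s: 15.52
ee_pos: [0.4488, 0.1769, 0.073]
eef_rot: [-3.141, -0.001, 0.175]
force: [-0.4, 0.5, -0.1]
grip_width: 0.015
```

```bash
cat > arc.py <<'E'
import sys
from h import *
H=np.array([.6201,.1400]); yaw=.175
def arc(target_deg,n):
    p=np.array(ctrl.get_obs()['ee_pos'])[:2]-H; rho=np.hypot(*p); a0=np.degrees(np.arctan2(p[1],p[0])-yaw)%360
    a=np.radians(np.linspace(a0,250.9-target_deg,n+1)); X=rho*100*np.stack([np.cos(a),-np.sin(a)],1)
    print('rho',rho,'theta now',250.9-a0); print(np.round(np.diff(X,axis=0),2).tolist())
if __name__=='__main__': arc(float(sys.argv[1]),int(sys.argv[2]))
E
python3 -m inch '[0,0,0,0,0,0,0,0,0,0,0,0,0,0]' 15; python3 arc.py 20 18
```

```text
time_s: 15.78
ee_pos: [0.4486, 0.1769, 0.0728]
eef_rot: [-3.141, -0.0, 0.175]
force: [-3.0, -0.5, 6.4]
grip_width: 0.0119
rho 0.17538042861844264 theta now 93.06523305973747
[[-0.43, 1.17], [-0.34, 1.19], [-0.26, 1.22], [-0.17, 1.23], [-0.08, 1.24], [0.0, 1.24], [0.09, 1.24], [0.18, 1.23], [0.27, 1.21], [0.35, 1.19], [0.43, 1.16], [0.52, 1.13], [0.59, 1.09], [0.67, 1.05], [0.74, 1.0], [0.81, 0.94], [0.88, 0.88], [0.94, 0.82]]
```

```bash
python3 -m inch '[-0.43,1.17,0,0,0,0,0,-0.34,1.19,0,0,0,0,0,-0.26,1.22,0,0,0,0,0,-0.17,1.23,0,0,0,0,0,-0.08,1.24,0,0,0,0,0,0,1.24,0,0,0,0,0,0.09,1.24,0,0,0,0,0,0.18,1.23,0,0,0,0,0,0.27,1.21,0,0,0,0,0]'; python3 arc.py 16 9
```

```text
time_s: 16.9
ee_pos: [0.4599, 0.0666, 0.0727]
eef_rot: [3.141, 0.001, 0.175]
force: [-6.1, -1.3, 10.0]
grip_width: 0.0117
rho 0.17624633221256109 theta now 56.32256012240603
[[0.4, 1.32], [0.5, 1.28], [0.6, 1.24], [0.69, 1.19], [0.79, 1.13], [0.87, 1.07], [0.95, 1.0], [1.03, 0.92], [1.1, 0.84]]
```

```bash
python3 -m inch '[0.35,1.19,0,0,0,0,0,0.43,1.16,0,0,0,0,0,0.52,1.13,0,0,0,0,0,0.59,1.09,0,0,0,0,0,0.67,1.05,0,0,0,0,0,0.74,1.0,0,0,0,0,0,0.81,0.94,0,0,0,0,0,0.88,0.88,0,0,0,0,0,0.94,0.82,0,0,0,0,0,0,0,0,0,0,0,0]'; python3 arc.py 10 4
```

```text
time_s: 18.15
ee_pos: [0.5342, -0.0163, 0.0724]
eef_rot: [3.139, 0.003, 0.174]
force: [-10.0, -18.0, 9.3]
grip_width: 0.0118
rho 0.17837129517690314 theta now 19.706223610288674
[[0.6, 0.46], [0.62, 0.44], [0.64, 0.41], [0.65, 0.38]]
```

```bash
python3 -m inch '[-0.06,0.08,0,0,0,0,0,0,0,0,0,0,0,0]'|grep -E 'ee_pos|force';python3 -m inch '[-0.06,0.08,0,0,0,0,0,0,0,0,0,0,0,0]'|grep -E 'ee_pos|force'
```

```text
ee_pos: [0.5337, -0.0161, 0.0724]
force: [-6.1, -11.0, 6.4]
ee_pos: [0.5336, -0.0161, 0.0724]
force: [-3.5, -6.7, 4.0]
```

```bash
sed -i 's/H=np.array.*; yaw/H=np.array([.6185,.1365]); yaw/' arc.py; python3 -m inch '[-0.06,0.08,0,0,0,0,0]'|grep -E 'time|ee_pos|force'; python3 arc.py 10 5; python3 arc.py 0 20
```

```text
time_s: 18.77
ee_pos: [0.5335, -0.0162, 0.0725]
force: [2.1, 2.6, 2.3]
rho 0.1747702808039425 theta now 20.016125808608024
[[0.48, 0.38], [0.49, 0.36], [0.51, 0.34], [0.52, 0.32], [0.53, 0.31]]
rho 0.1747702808039425 theta now 20.016125808608024
[[0.24, 0.19], [0.24, 0.19], [0.25, 0.18], [0.25, 0.18], [0.25, 0.17], [0.25, 0.17], [0.26, 0.16], [0.26, 0.16], [0.26, 0.16], [0.27, 0.15], [0.27, 0.15], [0.27, 0.14], [0.27, 0.14], [0.28, 0.13], [0.28, 0.13], [0.28, 0.12], [0.28, 0.12], [0.28, 0.11], [0.29, 0.11], [0.29, 0.1]]
```

```bash
python3 -m inch '[0.24,0.19,0,0,0,0,0,0.24,0.19,0,0,0,0,0,0.25,0.18,0,0,0,0,0,0.25,0.18,0,0,0,0,0,0.25,0.17,0,0,0,0,0,0.25,0.17,0,0,0,0,0]'|grep -E 'ee_pos|force';python3 -m inch '[0.26,0.16,0,0,0,0,0,0.26,0.16,0,0,0,0,0]'|grep -E 'time|ee_pos|force';python3 -m inch '[0.26,0.16,0,0,0,0,0]'|grep -E 'time|ee_pos|force';python3 -m inch '[0.27,0.15,0,0,0,0,0]'|grep -E 'time|ee_pos|force'; python3 arc.py 0 10
```

```text
ee_pos: [0.5501, -0.0241, 0.0725]
force: [-0.4, 0.3, 1.8]
time_s: 19.77
ee_pos: [0.5558, -0.0264, 0.0724]
force: [-0.4, 1.6, 2.7]
time_s: 19.9
ee_pos: [0.5586, -0.0276, 0.0724]
force: [-0.1, 2.5, 3.4]
time_s: 20.02
ee_pos: [0.5615, -0.0287, 0.0724]
force: [-0.5, 1.4, 3.7]
rho 0.17476339277700448 theta now 9.965752615420456
[[0.27, 0.15], [0.27, 0.14], [0.27, 0.14], [0.27, 0.13], [0.28, 0.13], [0.28, 0.12], [0.28, 0.12], [0.28, 0.11], [0.28, 0.11], [0.29, 0.1]]
```

```bash
python3 -m inch '[0.27,0.15,0,0,0,0,0]'|grep -E 'ee_pos|force'; for i in 1 2 3 4 5; do python3 -m inch '[0.135,0.07,0,0,0,0,0]'|grep -E 'ee_pos|force'; done
```

```text
ee_pos: [0.5644, -0.0298, 0.0724]
force: [-0.4, -0.1, 3.3]
ee_pos: [0.5659, -0.0302, 0.0725]
force: [-0.2, -0.2, 3.5]
ee_pos: [0.5672, -0.0306, 0.0725]
force: [-1.7, -0.7, 3.4]
ee_pos: [0.5687, -0.031, 0.0724]
force: [-2.3, -1.0, 3.2]
ee_pos: [0.5701, -0.0314, 0.0724]
force: [-0.7, -0.6, 2.2]
ee_pos: [0.5716, -0.0318, 0.0724]
force: [-0.9, -0.8, 3.5]
```

```bash
for i in 1 2 3 4 5 6 7 8; do python3 -m inch '[0.09,0.04,0,0,0,0,0]'|grep -E 'ee_pos|force'|tr '\n' ' '; echo; done
```

```text
ee_pos: [0.5725, -0.0322, 0.0725] force: [-1.3, -1.2, 3.6] 
ee_pos: [0.5735, -0.0324, 0.0725] force: [-0.0, -1.2, 3.7] 
ee_pos: [0.5743, -0.0326, 0.0725] force: [-2.9, -0.5, 5.2] 
ee_pos: [0.575, -0.0328, 0.0724] force: [-5.8, -1.1, 6.5] 
ee_pos: [0.5759, -0.0331, 0.0724] force: [-5.8, -1.9, 6.2] 
ee_pos: [0.5768, -0.0333, 0.0724] force: [-5.7, -2.6, 5.0] 
ee_pos: [0.5779, -0.0336, 0.0725] force: [-3.6, -1.4, 4.6] 
ee_pos: [0.579, -0.0339, 0.0724] force: [-2.9, -1.7, 4.9]
```

```bash
for i in 1 2 3 4 5 6; do python3 -m inch '[0.06,0.025,0,0,0,0,0]'|grep -E 'ee_pos|force'|tr '\n' ' '; echo; done
```

```text
ee_pos: [0.5799, -0.034, 0.0725] force: [-1.1, -2.0, 4.1] 
ee_pos: [0.5805, -0.0342, 0.0725] force: [-1.2, -2.0, 3.7] 
ee_pos: [0.5813, -0.0343, 0.0725] force: [-0.2, -3.0, 3.5] 
ee_pos: [0.5819, -0.0344, 0.0725] force: [0.3, -3.1, 2.3] 
ee_pos: [0.5825, -0.0345, 0.0724] force: [1.5, -3.3, 2.4] 
ee_pos: [0.5831, -0.0346, 0.0725] force: [0.3, -3.0, 1.6]
```

```bash
for i in 1 2 3 4 5; do python3 -m inch '[0.06,0.02,0,0,0,0,0]'|grep -E 'ee_pos|force'|tr '\n' ' '; echo; done
```

```text
ee_pos: [0.5835, -0.0347, 0.0724] force: [-1.5, -2.9, 4.3] 
ee_pos: [0.5839, -0.0348, 0.0724] force: [-3.9, -2.8, 5.6] 
ee_pos: [0.5841, -0.0349, 0.0724] force: [-8.3, -2.7, 7.7] 
ee_pos: [0.5844, -0.035, 0.0724] force: [-9.6, -3.2, 9.8] 
ee_pos: [0.5846, -0.0351, 0.0723] force: [-14.3, -2.4, 11.4]
```

Resistance, then draw-in, then the rubber stop at about 10 N/mm. I'll back off to near-zero force and release.

```bash
python3 -m inch '[-0.1,-0.03,0,0,0,0,0]'|grep -E 'ee_pos|force'; python3 -m inch '[-0.06,-0.02,0,0,0,0,0,0,0,0,0,0,0,0]'|grep -E 'ee_pos|force'; python3 -m inch '[0,0,0,0,0,0,0.27,0,0,0,0,0,0,0.27,0,0,0,0,0,0,0.27]'
```

```text
ee_pos: [0.5841, -0.0349, 0.0724]
force: [-5.1, -3.3, 6.6]
ee_pos: [0.5839, -0.0349, 0.0724]
force: [-4.1, -3.6, 4.7]
time_s: 23.9
ee_pos: [0.5844, -0.0347, 0.0722]
eef_rot: [-3.141, 0.0, 0.175]
force: [-0.4, -0.7, -0.5]
grip_width: 0.0253
```

```bash
python3 - <<'E'
from h import *
T=T_tool(); M=w_from_c('wrist',T); im,de=ctrl.camera('wrist')
p=ctrl.camera_params('wrist'); f=192/np.tan(np.radians(p['vertical_fov'])/2)
v,u=np.mgrid[:384,:512]; c=np.stack([(u-p['cx'])/f*de,(v-p['cy'])/f*de,de],-1); w=c@M[:3,:3].T+M[:3,3]
q=w[(de>0)&(w[...,2]>.095)&(w[...,2]<.109)&(np.hypot(w[...,0]-.584,w[...,1]+.035)<.02)]; print(T[:3,3],'bar',len(q),cv2.minAreaRect(q[:,:2].astype(np.float32)) if len(q)>4 else '')
cv2.imwrite('pics/i.png',cv2.cvtColor(im,cv2.COLOR_RGB2BGR))
E
```

```text
[ 0.58437643 -0.03465888  0.07224794] bar 788 ((0.5838249325752258, -0.03380848094820976), (0.0350932776927948, 0.018517544493079185), 9.960166931152344)
```

View pics/i.png

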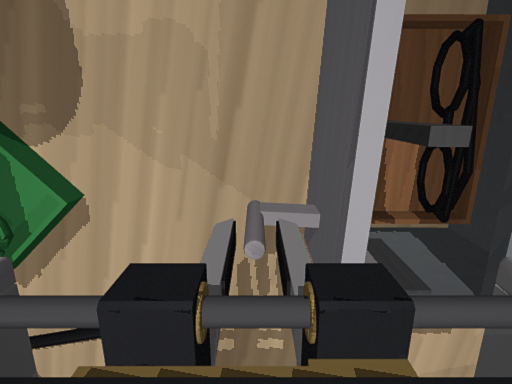

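The bar at (255,248) stands free between the fingers and the door sits parallel across the mouth, so it stays shut by itself. I'll hold 3.4 s hands-off without moving.

```bash
python3 -m inch '[0,0,0,0,0,0,0.27,0,0,0,0,0,0,0.27,0,0,0,0,0,0,0.27,0,0,0,0,0,0,0.27,0,0,0,0,0,0,0.27,0,0,0,0,0,0,0.27,0,0,0,0,0,0,0.27,0,0,0,0,0,0,0.27,0,0,0,0,0,0,0.27,0,0,0,0,0,0,0.27,0,0,0,0,0,0,0.27,0,0,0,0,0,0,0.27,0,0,0,0,0,0,0.27,0,0,0,0,0,0,0.27]'; python3 -m inch '[0,0,0,0,0,0,0.27,0,0,0,0,0,0,0.27,0,0,0,0,0,0,0.27,0,0,0,0,0,0,0.27,0,0,0,0,0,0,0.27,0,0,0,0,0,0,0.27,0,0,0,0,0,0,0.27,0,0,0,0,0,0,0.27,0,0,0,0,0,0,0.27,0,0,0,0,0,0,0.27,0,0,0,0,0,0,0.27,0,0,0,0,0,0,0.27,0,0,0,0,0,0,0.27,0,0,0,0,0,0,0.27]'
python3 - <<'E'
from h import *
T=T_tool(); M=w_from_c('wrist',T); im,de=ctrl.camera('wrist')
g=cv2.cvtColor(im,cv2.COLOR_RGB2GRAY).astype(int); o=cv2.imread('pics/i.png',0).astype(int)
print('image change in door/bar area', abs(g-o)[:260,200:420].mean(), abs(g-o)[:260,200:420].max())
ctrl.camera('scene'); ctrl.camera('side')
for n in ['wrist','scene','side']:
    for r in ctrl.place_of(n,'door_pull')[:1]: print(n,r['score'],at_z(n,r['centre'],.09)[:2])
E
```

```text
time_s: 25.7
ee_pos: [0.5844, -0.0348, 0.0724]
eef_rot: [3.142, -0.0, 0.174]
force: [0.2, 0.8, 0.9]
grip_width: 0.0254
time_s: 27.45
ee_pos: [0.5844, -0.0348, 0.0725]
eef_rot: [3.142, -0.0, 0.175]
force: [-0.8, 0.5, 0.2]
grip_width: 0.0251
image change in door/bar area 1.2162762237762237 49
wrist 0.64 [ 0.58409074 -0.0309495 ]
scene 0.63 [ 0.58288001 -0.03148795]
side 0.74 [ 0.57693207 -0.03698631]
```

The door didn't move during the 3.5 s hands-off hold. I'll re-grip and pull it through the catch.

```bash
python3 -m inch '[0,0,0,0,0,0,0,0,0,0,0,0,0,0,0,0,0,0,0,0,0,0,0,0,0,0,0,0]' 20; for i in 1 2 3; do python3 -m inch '[-0.14,-0.05,0,0,0,0,0,-0.14,-0.05,0,0,0,0,0]'|grep -E 'ee_pos|force'|tr '\n' ' '; echo; done; python3 arc.py 15 5
```

```text
time_s: 28.25
ee_pos: [0.5841, -0.035, 0.0724]
eef_rot: [-3.142, 0.001, 0.175]
force: [-5.5, -1.9, 2.2]
grip_width: 0.0116
ee_pos: [0.5819, -0.0345, 0.0725] force: [3.5, -2.9, -3.3] 
ee_pos: [0.5784, -0.0337, 0.0724] force: [-0.2, -0.3, -0.5] 
ee_pos: [0.5753, -0.033, 0.0724] force: [-0.2, 2.6, 0.6] 
rho 0.17489086508125604 theta now 5.2339760989739545
[[-0.54, -0.25], [-0.53, -0.27], [-0.52, -0.29], [-0.51, -0.31], [-0.5, -0.33]]
```

```bash
python3 -m inch '[-0.54,-0.25,0,0,0,0,0,-0.53,-0.27,0,0,0,0,0,-0.52,-0.29,0,0,0,0,0,-0.51,-0.31,0,0,0,0,0,-0.5,-0.33,0,0,0,0,0,0,0,0,0,0,0,0]'; python3 arc.py 88 19
```

```text
time_s: 29.75
ee_pos: [0.547, -0.0237, 0.0724]
eef_rot: [3.141, 0.001, 0.175]
force: [-0.3, -2.6, -2.4]
grip_width: 0.0114
rho 0.17541089503903987 theta now 14.977459351613874
[[-0.95, -0.69], [-0.9, -0.75], [-0.85, -0.81], [-0.79, -0.87], [-0.73, -0.92], [-0.67, -0.97], [-0.6, -1.01], [-0.54, -1.05], [-0.46, -1.08], [-0.39, -1.11], [-0.32, -1.13], [-0.24, -1.15], [-0.16, -1.17], [-0.08, -1.17], [-0.0, -1.18], [0.07, -1.17], [0.15, -1.17], [0.23, -1.15], [0.31, -1.14]]
```

```bash
python3 -m inch '[-0.95,-0.69,0,0,0,0,0,-0.9,-0.75,0,0,0,0,0,-0.85,-0.81,0,0,0,0,0,-0.79,-0.87,0,0,0,0,0,-0.73,-0.92,0,0,0,0,0,-0.67,-0.97,0,0,0,0,0,-0.6,-1.01,0,0,0,0,0,-0.54,-1.05,0,0,0,0,0,-0.46,-1.08,0,0,0,0,0,-0.39,-1.11,0,0,0,0,0]'|grep -E 'ee_pos|force';python3 -m inch '[-0.32,-1.13,0,0,0,0,0,-0.24,-1.15,0,0,0,0,0,-0.16,-1.17,0,0,0,0,0,-0.08,-1.17,0,0,0,0,0,0,-1.18,0,0,0,0,0,0.07,-1.17,0,0,0,0,0,0.15,-1.17,0,0,0,0,0,0.23,-1.15,0,0,0,0,0,0.31,-1.14,0,0,0,0,0,0,0,0,0,0,0,0]'; python3 arc.py 92 1
```

```text
ee_pos: [0.4635, 0.0564, 0.0725]
force: [7.5, 2.6, -9.8]
time_s: 32.25
ee_pos: [0.4486, 0.1586, 0.0728]
eef_rot: [3.14, -0.009, 0.175]
force: [32.0, -5.6, -23.5]
grip_width: 0.0101
rho 0.17131927005503791 theta now 88.3508581340983
[[0.36, -1.03]]
```

Radial strain has built up (about 32 N). I'll relax towards the hinge before releasing.

```bash
for i in 1 2 3; do python3 -m inch '[0.15,0,0,0,0,0,0,0,0,0,0,0,0,0]'|grep -E 'ee_pos|force|width'|tr '\n' ' '; echo; done
```

```text
ee_pos: [0.4487, 0.1585, 0.0727] force: [20.6, -3.0, -15.8] grip_width: 0.0104 
ee_pos: [0.4488, 0.1589, 0.0726] force: [8.2, -1.5, -9.1] grip_width: 0.0103 
ee_pos: [0.449, 0.1593, 0.0725] force: [-4.2, -0.0, 0.8] grip_width: 0.0101
```

Strain is gone. Now I'll release (the opening is along the door, about 12 mm per side), then lift straight up.

```bash
python3 -m inch '[0,0,0,0,0,0,0.4,0,0,0,0,0,0,0.4,0,0,0,0,0,0,0.4,0,0,0,0,0,0,0.4]'; python3 -m inch '[0,0,-3,0,0,0,0.4,0,0,-6,0,0,0,0.4,0,0,-5,0,0,0,0.4,0,0,0,0,0,0,0.4,0,0,0,0,0,0,0.4]'; python3 - <<'E'
from h import *
T=T_tool(); M=w_from_c('wrist',T); im,de=ctrl.camera('wrist')
cv2.imwrite('pics/j.png',cv2.cvtColor(im,cv2.COLOR_RGB2BGR))
sc,_=ctrl.camera('scene'); cv2.imwrite('pics/k.png',cv2.cvtColor(sc,cv2.COLOR_RGB2BGR)); ctrl.camera('side')
for l,z in [('door_pull',.09),('door_nose',.085),('tray_fin',.09),('tray',0),('screw_jar',0),('glue_bottle',0),('spare_frame',0),('hinge_bin',0)]:
  for n in ['wrist','scene','side']:
    for r in ctrl.place_of(n,l)[:2]: print(n,l,round(r['score'],2),np.round(at_z(n,r['centre'],z,M if n=='wrist' else None)[:2],3))
E
```

```text
time_s: 33.5
ee_pos: [0.4497, 0.1591, 0.0725]
eef_rot: [-3.142, -0.0, 0.175]
force: [-0.1, -1.0, -0.2]
grip_width: 0.0375
time_s: 34.12
ee_pos: [0.4493, 0.159, 0.2115]
eef_rot: [3.142, 0.001, 0.174]
force: [-0.2, -0.3, -0.7]
grip_width: 0.0374
wrist door_pull 0.6 [0.446 0.17 ]
scene door_pull 0.79 [0.44  0.172]
scene door_pull 0.45 [0.452 0.109]
side door_pull 0.72 [0.448 0.161]
side door_pull 0.58 [0.443 0.093]
wrist door_nose 0.59 [0.443 0.1  ]
wrist door_nose 0.27 [0.449 0.168]
scene door_nose 0.72 [0.454 0.099]
side door_nose 0.75 [0.447 0.103]
side door_nose 0.64 [ 0.438 -0.255]
wrist tray_fin 0.6 [0.341 0.289]
wrist tray_fin 0.44 [0.62  0.142]
scene tray_fin 0.69 [0.661 0.046]
scene tray_fin 0.65 [0.334 0.283]
side tray_fin 0.96 [0.665 0.045]
side tray_fin 0.8 [0.34  0.301]
wrist tray 0.94 [0.32  0.268]
wrist tray 0.76 [0.697 0.048]
scene tray 0.77 [ 0.348 -0.055]
scene tray 0.74 [0.318 0.264]
side tray 0.91 [0.687 0.037]
side tray 0.82 [0.327 0.271]
scene screw_jar 0.9 [ 0.679 -0.314]
side screw_jar 0.82 [ 0.682 -0.309]
side screw_jar 0.44 [0.654 0.27 ]
wrist glue_bottle 0.97 [0.681 0.271]
scene glue_bottle 0.75 [0.679 0.273]
side glue_bottle 0.72 [0.682 0.256]
scene spare_frame 0.93 [ 0.541 -0.358]
side spare_frame 0.66 [ 0.531 -0.362]
scene hinge_bin 0.84 [0.615 0.403]
side hinge_bin 0.63 [0.622 0.401]
```

View pics/k.png

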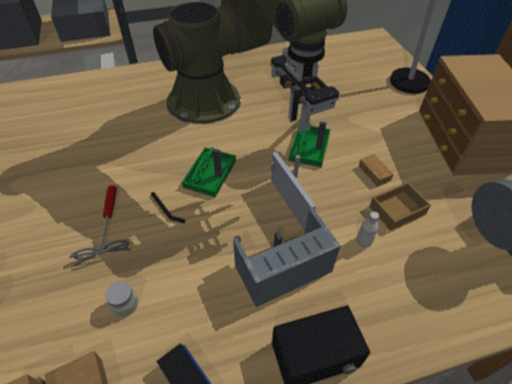

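The door stands open at about 1.55 rad (upper edge from (275,165) to (325,235)). The tray is inside, with its fin at (277,237), the bystanders haven't moved, and the arm is clear.

```bash
python3 -c "
from station import ctrl
print(ctrl.hand_in())"
```

```text
the job is handed in; nothing more can be done
None
```

I handed the job in with the door standing open, the tray home and the arm clear. No verdict was reported.

**Tray:** The first push, by the fin, stopped about 3 mm short when the fin slipped in the fingers. I then pressed low on the tray's front wall until it met a stiff stop at about 18 N, under the 25 N limit. After that the front edge measured about 7 mm into the box, which is the home position. The last fin readings differed by a few mm between cameras (x = 0.661 and 0.665 m).

**Shutting:** I swung the door by its pull and felt about 6 N of resistance, then the draw-in, then the rubber stop. The push on the stop peaked at 14–15 N, which with the roller's own squeeze was probably close to the 18 N limit. The buffer itself could not be read directly. I released the pull, and the door stayed shut and still for about 3.5 s with the bar free between the fingers.

**Opening:** I pulled the door back through the catch and opened it to about 1.5 rad. About 32 N of strain built up at the end of the swing, and I relaxed it before letting go and lifting clear.

**Bystanders:** In the last picture none look moved. The jar, bottle, spare frame and bin were re-measured, and all were well within the 40 mm limit.

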